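# Turn the speakers up with the volume thumbwheel

## Robot

A 7-joint arm with a two-finger parallel gripper is mounted at the origin on a cart in front of the work surface, level with it; the furniture and walls round the work are solid. World frame = base frame: x ahead of the robot, y to its left, z up, the work surface at z = 0. Lengths are in m, angles in rad, forces in N, time in s.
With the tool pointing down it reaches from about 0.4 to 0.85 m from the base axis. Payload 10.4 kg.
Tool frame: the origin (TCP) lies midway between the tips of the shut fingers; the grasp point (between the pads) lies 19 mm behind it; z points along the fingers, y is the line along which they close (so a half turn about z gives the same grasp; the last joint's range is limited). The gripper opens to 87 mm and grips with 3 to 60 N. Pads are 19 mm wide; open, the fingers measure 117 mm over their backs; the gripper's body (75 mm by 190 mm) begins 51 mm behind the grasp point.
Start: joints at [1.254, 0.332, -0.065, 1.46, 0.022, 1.35, -0.088], TCP at [0.181, -0.598, 0.223] pointing down, gripper open.
Joint ranges: [-2.6, 2.6], [-0.5, 2.12], [-1.47, 1.34], [0.16, 2.42], [-1.27, 4.41], [0.06, 2.06], [-2.6, 2.6]. Speed limits (rad/s): [2.22, 2.22, 2.79, 2.79, 3.14, 3.14, 3.14].

## Interface

Orientations are given as a unit quaternion [x, y, z, w].
In Python, from bench import r gives the robot as it stands.
- The arm moves only by the tool arm_command, never from a script. Its argument "moves" is one flat list of numbers, 4 for each row, row after row: the shift along the tool's x, y, z in cm, then the turn about the tool's z in degrees. A call has 1 to 12 rows; each row shifts and turns the commanded pose from where the row before left it, along the tool's axes as they then stand; what a row does not reach is not made up. A row lasts 1/12 s, in which the tool goes at most 41.7 mm and 7.16 degrees, less where a joint would pass 70% of its speed; a pose out of reach is approached as far as the arm can. A call with a gripper value outside its range is refused whole. "fingers" is the opening in per cent of the stroke, from 0 (shut) to 100 (fully open), set as the call begins (left out, the last holds). The fingers move at their own pace and stop on an object; "squeeze" is the grip in N (left out, the last holds). Time passes only in rows, so rows that do not move let the fingers close. It gives the time, the measured TCP pose, the force, the opening and the grip force at its end, in the units of the state.
- r.read_state(): the state, without advancing time (a new reading comes with each control period).
- r.camera(name): name is "scene" or "top" or "wrist"; returns the picture (384x512x3 uint8, red, green, blue); there is no depth.
- r.camera_info(name): a dict with "fx", "fy", "cx", "cy" (pixels), "origin" and "attitude" of the camera in the world. Camera axes: x right, y up, looking along -z (the intrinsics and any distortion apply to the point x, -y, -z); pixel columns grow to the right and rows downward; lengths in m; the calibration is good to about 2 mm. A picture is of the moment at which its call begins: read the wrist's pose just before it. camera_info takes no time and is no camera call; for the wrist camera it gives the pose at the moment of the call.
- r.close_job(): hands the job in; it is judged then, once.
The state is a dict: "time": time; "joint_positions": joint angles; "joint_vel": joint speeds; "joint_torque": joint torques, N m; "ee_pos": TCP position; "eef_rot": TCP orientation; "ft_force": force on the tool from outside, world axes, zero at the start; "torque": the same for the moment, N m; "width": finger opening in m; "grip_force": force on a finger pad.
Only numpy, scipy, OpenCV 4.12 (cv2) and the standard library are available. Lean on these libraries where they do the work, as an engineer would, in place of code of your own. Each camera call takes 0.05 s, during which the arm holds its last target. There are 200 camera calls.

## Task

Turn the desk speakers up: with a fingertip, roll the broad knurled wheel of the volume box away from the box's front edge, click by click, until its white index bar stands at the fourth of the five pips counted from the front. Let go of it there, and leave the lamp dimmer's narrow wheel as it is.

Things in the scene. Friction and masses are not known exactly. Their poses are not given: they have to be found in the camera images.
- volume_box: grey box fixed on the desk, 120 (x) x 84 (y) x 54 mm high, the broad wheel in a slot amid its top; white loudness bars on top at its -y side, longer towards the back. Origin: centre of underside. +x: from its front edge to its back (cable socket), roughly away from the robot; z up. Cheeks beside the wheel rise to 60 mm above the desk and carry five white pips.
- volume_wheel_top (a point): fixed point: top of the unpressed broad wheel, 68 mm above the desk, above the box's origin. Wheel: black, 60 mm in diameter, 20 mm wide, axle along the box's y, ribs 1 mm high on its rim. The axle is sprung: pressed down, the wheel gives way at about 3 N, then 1 mm per newton, 6 mm at most.
- volume_wheel (a joint): broad wheel's angle, rad; grows as its top rolls along the box's +x (louder). Click positions 0, 0.454, 0.908, 1.361, 1.815 (13.6 mm of rim apart): the white bar across its rim is then at pip 1 to 5, counted from the front; pip 3 is at the top. Snaps to the nearest when let go; about 2 N along the rim moves it. Starts at the first or second; stops 0.1 beyond the ends.
- dimmer_wheel_mark (a point): white bar on the rim of the lamp dimmer's narrow wheel, at its first pip: 24 mm in front of and 18 mm above that axle, 56 mm above the desk. The dimmer is a similar grey box, 120 x 50 x 54 mm, with a wheel of 60 mm diameter but only 9 mm wide and a small sun mark. The boxes stand side by side, either one at the left.

How it is judged:
By the outcome, as a careful person would: the job done as asked, in the order asked, and still so for the second after the job is handed in, with the robot touching nothing.
It also fails if it takes over 42 s, if anything falls off the work surface, if the arm or the gripper's body presses on something with over 40 N, if the wrist force passes 120 N, or if a joint passes its speed limit or range.

## Working session

There is one attempt and no reset: what is moved stays moved. The work goes in short steps, Python scripts to look and compute and a tool call to move; the robot and the scene stay as the last step left them, time stands still between calls to the robot, and variables do not carry over. Pictures are saved under pics/ and viewed, at most 10 in all, crops included, and the job is handed in when it is done.

Besides the shell and the picture viewer there is one more tool, called after ">>>" as name(argument=value, ...) on one line, values as JSON. arm_command: Moves the arm, as the interface text tells. Its arguments: {"type":"object","properties":{"moves":{"type":"array"},"fingers":{"type":"number"},"squeeze":{"type":"number"}},"required":["moves"]}

```bash
mkdir -p pics
python3 - <<'E'
from bench import r
import cv2
s=r.read_state();print(s['time'],s['ee_pos'],s['eef_rot'],s['width'])
for n in("top","scene"):
    i=r.camera_info(n);print(n,i)
    cv2.imwrite(f'pics/{n}0.png',r.camera(n)[:,:,::-1])
E
```

```text
0.0 [ 0.18087532 -0.59784787  0.22175283] [ 9.89226599e-01  1.46390636e-01 -1.45832879e-04 -7.04803618e-04] 0.08709689028247546
top {'fx': 395.08741578535603, 'fy': 395.08741578535603, 'cx': 254.47738940594448, 'cy': 189.68371403473452, 'origin': array([ 0.3870781 , -0.05877551,  0.9358808 ]), 'attitude': array([-0.04373723,  0.03636029,  0.71666054, -0.69509903])}
scene {'fx': 456.5439213266738, 'fy': 456.5439213266738, 'cx': 256.4332040002394, 'cy': 190.40613279917878, 'origin': array([0.05505615, 0.54539517, 0.50101038]), 'attitude': array([-0.14904832,  0.48820556,  0.82077733, -0.25644591])}
```

View pics/top0.png

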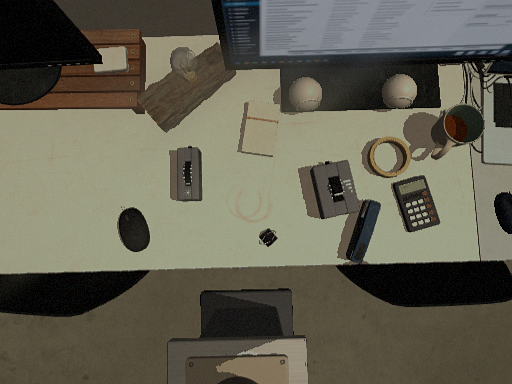

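View pics/scene0.png

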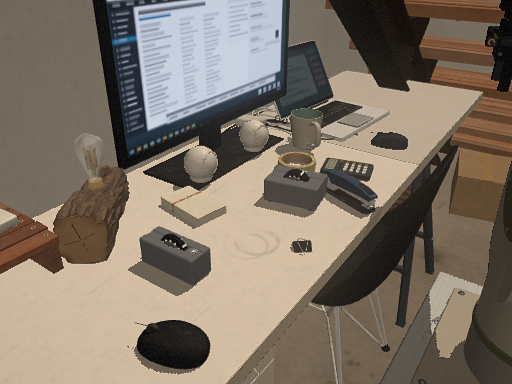

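The top view shows the volume box (broad wheel, loudness bars) at about (334,188) and the dimmer at (188,173). I'll enlarge the volume box.

```bash
cat > h.py <<'E'
import numpy as np
from scipy.spatial.transform import Rotation as R
def ray(i,u,v):
    d=np.array([(u-i['cx'])/i['fx'],-(v-i['cy'])/i['fy'],-1.]);return R.from_quat(i['attitude']).apply(d)
def pix2z(i,u,v,z):
    d=ray(i,u,v);o=np.array(i['origin']);return o+d*(z-o[2])/d[2]
def proj(i,p):
    c=R.from_quat(i['attitude']).inv().apply(np.array(p)-i['origin']);return i['cx']+i['fx']*c[0]/-c[2],i['cy']-i['fy']*c[1]/-c[2]
E
python3 - <<'E'
from bench import r
import cv2,numpy as np
from h import *
a=cv2.imread('pics/top0.png')[150:225,300:380];a=cv2.resize(a,None,fx=7.5,fy=7.5,interpolation=cv2.INTER_CUBIC)
cv2.imwrite('pics/topc.png',cv2.convertScaleAbs(a,alpha=1.6))
i=r.camera_info('top');print(pix2z(i,334,188,.054))
E
```

```text
[ 0.48581926 -0.22941146  0.054     ]
```

View pics/topc.png

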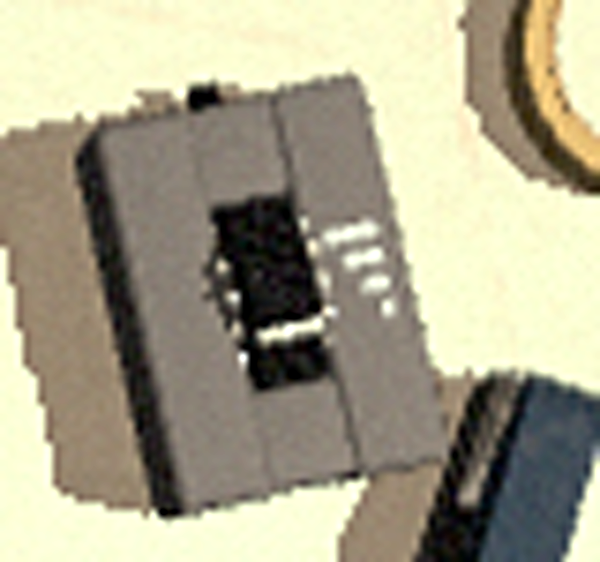

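The enlarged crop shows the box's top corners at about (100,130), (358,75), (443,462) and (183,515), and the white bar at about (291,329).

Run:
```python
from bench import r
from h import *
i=r.camera_info('top')
C=[(100,130),(358,75),(443,462),(183,515)]
P=np.array([pix2z(i,(u+.5)/7.5-.5+300,(v+.5)/7.5-.5+150,.054) for u,v in C]);c=P.mean(0)
ex=(P[0]+P[1]-P[2]-P[3])[:2];ey=(P[0]+P[3]-P[1]-P[2])[:2]
print(P,c,np.linalg.norm(ex)/2,np.linalg.norm(ey)/2)
y1=np.arctan2(ex[1],ex[0]);y2=np.arctan2(-ey[0],ey[1]);yaw=(y1*120+y2*84)/204;print(y1,y2,yaw)
e=np.array([np.cos(yaw),np.sin(yaw)]);n=np.array([-e[1],e[0]])
for k in range(5):
  a=(k-2)*.4538
  u,v=proj(i,[*(c[:2]+e*.03*np.sin(a)),.038+.03*np.cos(a)]);print(k+1,(u-300+.5)*7.5-.5,(v-150+.5)*7.5-.5)
s=r.read_state();print(R.from_quat(s['eef_rot']).as_matrix().round(3))
```

```text
[[ 0.53521065 -0.18443631  0.054     ]
 [ 0.54950355 -0.26277741  0.054     ]
 [ 0.43224841 -0.28135463  0.054     ]
 [ 0.41890097 -0.20361031  0.054     ]] [ 0.4839659  -0.23304466  0.054     ] 0.11829801468287296 0.07925693926054074
0.16024473245863033 0.17526769183428922 0.16643065690743106
1 289.707226866539 370.55970290068296
2 287.6311781684866 333.2071518977041
3 279.8856024617906 288.5446807183721
4 268.1599201739904 246.4377270916955
5 255.07397063157282 216.05447812364088
[[ 0.957  0.29  -0.   ]
 [ 0.29  -0.957  0.001]
 [-0.    -0.001 -1.   ]]
```

The bar lies on pip 2, so the wheel needs two clicks up. Next: shut the fingers, align with the box and hover over it.

>>> arm_command(moves=[0, 0, 0, 3.6, 0, 0, 0, 3.7, 2.5, -2.2, 0, 0, 2.5, -2.2, 0, 0, 2.5, -2.2, 0, 0, 2.5, -2.2, 0, 0, 2.5, -2.2, 0, 0, 2.5, -2.2, 0, 0, 2.5, -2.2, 0, 0, 2.5, -2.2, 0, 0, 2.5, -2.2, 0, 0, 2.5, -2.2, 0, 0], fingers=0, squeeze=10)

```text
time: 1.1
ee_pos: [0.3917, -0.3383, 0.2224]
eef_rot: [0.997, 0.083, -0.0, -0.0]
ft_force: [0.1, -0.1, 0.3]
width: 0.015
grip_force: 0.0
```

>>> arm_command(moves=[2.5, -2.2, 0, 0, 2.5, -2.2, 0, 0, 0, 0, 0, 0, 0, 0, 0, 0, 0, 0, 0, 0])

```text
time: 1.52
ee_pos: [0.4326, -0.2886, 0.2222]
eef_rot: [0.997, 0.083, -0.0, 0.0]
ft_force: [-0.3, -0.3, 0.2]
width: 0.0004
grip_force: 0.0
```

```bash
cat > st.py <<'E'
from bench import r
from h import *
import cv2,sys
s=r.read_state();M=R.from_quat(s['eef_rot']).as_matrix()
c=np.array([.484,-.233,.068])
print(s['time'],s['ee_pos'].round(4),'yaw',np.arctan2(M[1,0],M[0,0]),M[:,2].round(3),'to top, tool axes cm',(M.T@(c-s['ee_pos'])*100).round(2),s['ft_force'].round(2),s['width'])
if len(sys.argv)>1:
    n,cam=sys.argv[1:3];print(r.camera_info(cam) if cam=='wrist' else '');cv2.imwrite(f'pics/{n}.png',r.camera(cam)[:,:,::-1])
E
python3 st.py w1 wrist
```

```text
1.5167 [ 0.4326 -0.2886  0.2222] yaw 0.1661953257893114 [-0.001 -0.    -1.   ] to top, tool axes cm [ 6.   -4.63 15.42] [-0.33 -0.31  0.24] 0.0003991349408475082
{'fx': 301.8707295749361, 'fy': 301.8707295749361, 'cx': 255.2108090306535, 'cy': 188.26939847984178, 'origin': array([ 0.51189916, -0.27587934,  0.3842862 ]), 'attitude': array([-0.11430126,  0.09666887, -0.63890974,  0.75457584])}
```

View pics/w1.png

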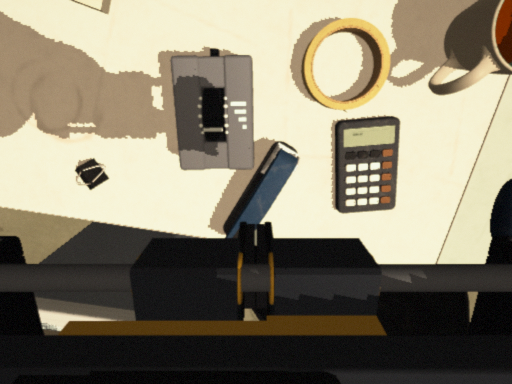

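The wrist view shows the volume box with top corners near (174,57), (252,55), (253,167), (181,169), the wheel slot at about (213,110) and the bar at (213,130). The mug and calculator are clear of it. I'll cross-check the calibration.

Run:
```python
from bench import r
from h import *
i=r.camera_info('wrist')
for n,z,u,v in(('c',.054,174,57),('c',.054,252,55),('c',.054,253,167),('c',.054,181,169),('bar2',.065,213.5,131),('slotTop',.054,213,88),('slotBot',.054,213,140)):
  print(n,pix2z(i,u,v,z).round(4))
c=np.array([.484,-.233]);y=.166;e=np.array([np.cos(y),np.sin(y)]);n=np.array([-e[1],e[0]])
for a,b in((6,4.2),(6,-4.2),(-6,-4.2),(-6,4.2)): print(np.round(proj(i,[*(c+e*a/100+n*b/100),.054]),1))
for a in(-.908,-.454): print('bar',np.round(proj(i,[*(c+e*.03*np.sin(a)),.038+.03*np.cos(a)]),1))
```

```text
c [ 0.5341 -0.1898  0.054 ]
c [ 0.5488 -0.2671  0.054 ]
c [ 0.4348 -0.2868  0.054 ]
c [ 0.4193 -0.2074  0.054 ]
bar2 [ 0.4687 -0.2395  0.065 ]
slotTop [ 0.511  -0.2322  0.054 ]
slotBot [ 0.4575 -0.2389  0.054 ]
[166.1  53.3]
[249.6  53.1]
[250.4 169.3]
[175.6 169.4]
bar [211.3 137.1]
bar [209.7 128.1]
```

```bash
python3 -c "
import cv2
a=cv2.imread('pics/w1.png')[45:180,160:270];cv2.imwrite('pics/w1c.png',cv2.resize(a,None,fx=4.4,fy=4.4,interpolation=cv2.INTER_CUBIC))"
```

```text
(no output)
```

View pics/w1c.png

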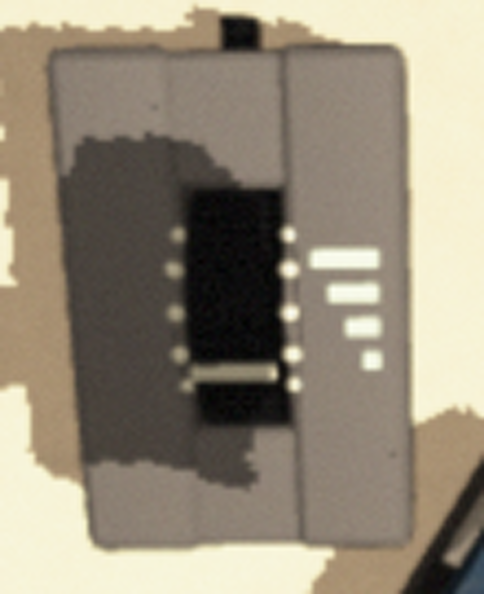

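The crop confirms the bar is at pip 2: its distance from the top, about 13 px or 13 mm, fits sin(0.454)·30. The centre estimate, averaged over both cameras, is (0.484, −0.2355). I'll descend to just above the wheel, 8 mm towards the front.

>>> arm_command(moves=[1.28, -1.1, 0, 0, 1.28, -1.1, 0, 0, 1.28, -1.1, 0, 0, 1.29, -1.1, 0, 0, 0, 0, 3, 0, 0, 0, 3, 0, 0, 0, 3, 0, 0, 0, 3, 0, 0, 0, 2, 0, 0, 0, 0.6, 0, 0, 0, 0, 0, 0, 0, 0, 0])

```text
time: 2.57
ee_pos: [0.4766, -0.2372, 0.0775]
eef_rot: [0.997, 0.083, 0.0, 0.0]
ft_force: [0.3, 0.3, 0.9]
width: 0.0006
grip_force: 0.0
```

```bash
python3 st.py s2 scene; python3 -c "
import cv2
a=cv2.imread('pics/s2.png')[110:240,220:380];cv2.imwrite('pics/s2c.png',cv2.resize(a,None,fx=4,fy=4,interpolation=cv2.INTER_CUBIC))"
```

```text
2.5667 [ 0.4766 -0.2372  0.0775] yaw 0.1652307155286638 [ 0.001 -0.    -1.   ] to top, tool axes cm [ 0.8  -0.29  0.95] [0.28 0.28 0.86] 0.0006038572107407205
```

View pics/s2c.png

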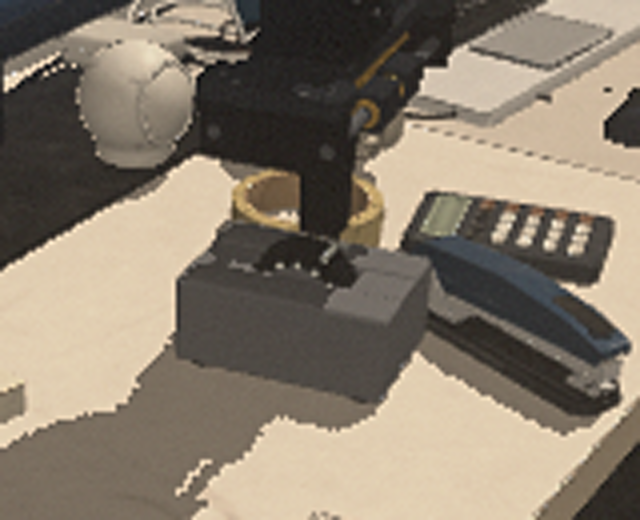

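The fingertip hangs over the wheel, at crop (325,230), with the bar beside it at (330,255). I'll press gently.

>>> arm_command(moves=[0, 0, 0.4, 0, 0, 0, 0.4, 0, 0, 0, 0.2, 0, 0, 0, 0.2, 0, 0, 0, 0, 0, 0, 0, 0, 0])

```text
time: 3.12
ee_pos: [0.4772, -0.2368, 0.0653]
eef_rot: [0.997, 0.083, 0.001, 0.001]
ft_force: [-0.0, -1.9, 6.0]
width: 0.0004
grip_force: 3.0
```

>>> arm_command(moves=[0, 0, 0.1, 0, 0.2, 0, 0, 0, 0.2, 0, 0, 0, 0.2, 0, 0, 0, 0.2, 0, 0, 0, 0.2, 0, 0, 0])

```text
time: 3.62
ee_pos: [0.4872, -0.235, 0.0645]
eef_rot: [0.997, 0.083, 0.001, 0.001]
ft_force: [0.6, -0.4, 7.2]
width: 0.0004
grip_force: 3.5
```

>>> arm_command(moves=[0.2, 0, 0, 0, 0.2, 0, 0, 0, 0.1, 0, 0, 0, 0, 0, 0, 0])

```text
time: 3.95
ee_pos: [0.4919, -0.2342, 0.0644]
eef_rot: [0.997, 0.083, 0.001, 0.001]
ft_force: [-1.3, -0.2, 6.4]
width: 0.0004
grip_force: 3.5
```

>>> arm_command(moves=[0, 0, -0.5, 0, 0, 0, -1, 0, 0, 0, -1, 0, 0, 0, -1, 0, -1, 0, -1.5, 0, -2, 0, -2, 0, -2, 0, -2, 0, -2, 0, -2, 0, 0, 0, 0, 0, 0, 0, 0, 0])

```text
time: 4.78
ee_pos: [0.4223, -0.2461, 0.1755]
eef_rot: [0.997, 0.082, 0.001, 0.001]
ft_force: [0.8, 0.4, 0.3]
width: 0.0004
grip_force: 0.0
```

```bash
python3 st.py w3 wrist
python3 - <<'E'
from bench import r
from h import *
import cv2
i=r.camera_info('wrist');c=np.array([.484,-.236]);e=np.array([np.cos(.166),np.sin(.166)])
pts=[proj(i,[*(c+e*.03*np.sin(k*.4538)),.038+.03*np.cos(k*.4538)]) for k in(-2,-1,0,1,2)]
m=np.mean(pts,0).astype(int);x,y=max(m[0]-60,0),max(m[1]-60,0)
a=cv2.imread('pics/w3.png')[y:y+120,x:x+120];cv2.imwrite('pics/w3c.png',cv2.resize(a,None,fx=5,fy=5,interpolation=cv2.INTER_CUBIC))
print(x,y,[np.round((np.array(p)-[x,y])*5) for p in pts])
E
```

```text
4.7833 [ 0.4223 -0.2461  0.1755] yaw 0.1650945452691914 [ 0.003 -0.002 -1.   ] to top, tool axes cm [ 6.28 -0.31 10.77] [0.77 0.37 0.35] 0.00044260037705800897
{'fx': 301.8707295749361, 'fy': 301.8707295749361, 'cx': 255.2108090306535, 'cy': 188.26939847984178, 'origin': array([ 0.50099702, -0.2331477 ,  0.33778256]), 'attitude': array([-0.11401907,  0.0947929 , -0.6396644 ,  0.75421709])}
195 55 [array([302., 435.]), array([302., 383.]), array([302., 308.]), array([302., 229.]), array([301., 166.])]
```

View pics/w3c.png

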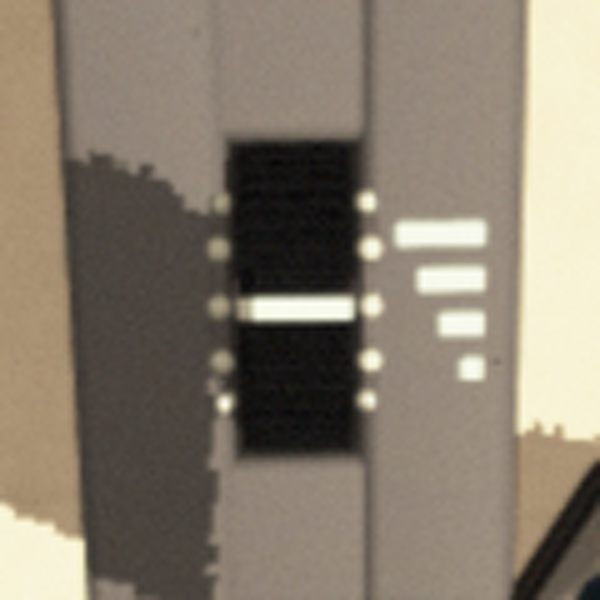

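The bar is now at pip 3, at crop (298,308). I'll repeat the same stroke once more.

>>> arm_command(moves=[2, 0, 0, 0, 2, 0, 0, 0, 1.5, 0, 0, 0, 0, 0, 3, 0, 0, 0, 3, 0, 0, 0, 2.8, 0, 0, 0, 0.9, 0, 0, 0, 0, 0, 0, 0, 0, 0])

```text
time: 5.58
ee_pos: [0.4769, -0.2359, 0.0769]
eef_rot: [0.997, 0.083, -0.0, -0.0]
ft_force: [0.4, -0.3, -0.1]
width: 0.0003
grip_force: 0.0
```

>>> arm_command(moves=[0, 0, 0.4, 0, 0, 0, 0.4, 0, 0, 0, 0.2, 0, 0, 0, 0, 0, 0, 0, 0, 0])

```text
time: 6.0
ee_pos: [0.4772, -0.2367, 0.0675]
eef_rot: [0.997, 0.083, 0.001, 0.001]
ft_force: [0.0, -0.2, 4.5]
width: 0.0005
grip_force: 2.0
```

Now to the same depth as before (z about 0.0645), then the stroke, followed by lift-off.

>>> arm_command(moves=[0, 0, 0.2, 0, 0, 0, 0.1, 0, 0, 0, 0, 0, 0.2, 0, 0, 0, 0.2, 0, 0, 0, 0.2, 0, 0, 0, 0.2, 0, 0, 0, 0.2, 0, 0, 0, 0.2, 0, 0, 0, 0.2, 0, 0, 0, 0.1, 0, 0, 0, 0, 0, 0, 0])

```text
time: 7.0
ee_pos: [0.4917, -0.2341, 0.0644]
eef_rot: [0.997, 0.083, 0.0, 0.0]
ft_force: [-1.2, -0.2, 7.3]
width: 0.0007
grip_force: 3.5
```

>>> arm_command(moves=[0, 0, -0.5, 0, 0, 0, -1, 0, 0, 0, -1, 0, 0, 0, -1, 0, -1, 0, -1.5, 0, -2, 0, -2, 0, -2, 0, -2, 0, -2, 0, -2, 0, 0, 0, 0, 0, 0, 0, 0, 0])

```text
time: 7.83
ee_pos: [0.4222, -0.2461, 0.1755]
eef_rot: [0.997, 0.082, 0.001, 0.001]
ft_force: [-0.2, 0.4, -0.7]
width: 0.0008
grip_force: 0.0
```

```bash
python3 st.py w4 wrist; python3 -c "
import cv2
a=cv2.imread('pics/w4.png')[50:180,185:325];cv2.imwrite('pics/w4c.png',cv2.resize(a,None,fx=4.5,fy=4.5,interpolation=cv2.INTER_CUBIC))"
```

```text
7.8333 [ 0.4222 -0.2461  0.1755] yaw 0.16495050974426875 [ 0.002 -0.002 -1.   ] to top, tool axes cm [ 6.29 -0.31 10.76] [-0.2   0.38 -0.65] 0.0007719277149113978
{'fx': 301.8707295749361, 'fy': 301.8707295749361, 'cx': 255.2108090306535, 'cy': 188.26939847984178, 'origin': array([ 0.50096109, -0.23315768,  0.33775712]), 'attitude': array([-0.11404389,  0.09484199, -0.63967377,  0.75419921])}
```

View pics/w4c.png

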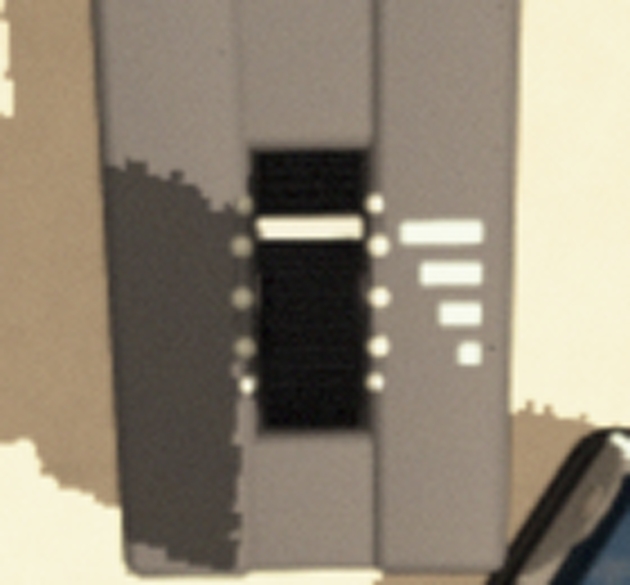

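The bar is at crop row 227. Pip 4 predicts 228.6 and pip 5 about 172, so it stands at pip 4 with the tool clear.

```bash
python3 -c "
from bench import r
print(r.close_job())"
```

```text
the job is handed in; nothing more can be done
None
```

The volume wheel went from pip 2 to pip 4 in two one-click strokes and was let go there; the last wrist picture shows its bar at pip 4, the robot never went near the dimmer, and the job is handed in.

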